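Turn a test cassette face up over the lip of its loading block and push it home

ROBOT

A 6-joint arm with a two-finger parallel gripper is mounted at the origin on a cart in front of the work surface, level with it; the furniture and walls round the work are solid. World frame = base frame: x ahead of the robot, y to its left, z up, the work surface at z = 0. Lengths are in m, angles in rad, forces in N, time in s.
With the tool pointing down it reaches from about 0.35 to 0.775 m from the base axis. Payload 7.3 kg.
Tool frame: the origin (TCP) lies at the centre of the arm's flange, where the gripper is bolted on; the fingertips stand 178 mm ahead of it and the grasp point (between the pads) lies 159 mm ahead of it (tip_extent is the distance from the TCP to the fingertips, in m); z points along the fingers, y is the line along which they close (so a half turn about z gives the same grasp; the last joint's range is limited). The gripper opens to 92 mm and grips with 3 to 60 N. Pads are 19 mm wide; open, the fingers measure 130 mm over their backs; the gripper's body (75 mm by 190 mm) begins 47 mm behind the grasp point.
Start: joints at [1.179, 0.342, 1.524, -0, 1.275, -0.146], TCP at [0.128, 0.509, 0.405] pointing down, gripper open.
Joint ranges: [-2.53, 2.53], [-0.77, 2.02], [0.04, 2.7], [-1, 4.14], [0.28, 2.66], [-3.11, 3.11]. Speed limits (rad/s): [2.57, 2.57, 3.14, 3.14, 3.14, 3.14].

INTERFACE

Orientations are given as [roll, pitch, yaw] about the fixed x, y, z axes, in that order (R = Rz(yaw) Ry(pitch) Rx(roll)).
In Python, from cell import * gives the robot as it stands.
- The arm moves only by the tool arm_command, never from a script. Its arguments are lists of equal length, an entry for each row: "xyz": the shift along the world's x, y, z in mm, a list of three; "spin": the turn about the world's z in degrees. In form: {"xyz": [[tx, ty, tz], ...], "spin": [spin, ...]}. A call has 1 to 20 rows; each row shifts and turns the commanded pose from where the row before left it; what a row does not reach is not made up. A row lasts 1/10 s, in which the tool goes at most 50 mm and 8.59 degrees, less where a joint would pass 70% of its speed; a pose out of reach is approached as far as the arm can. A call with a gripper value outside its range is refused whole. "jaw" is the opening, from -1 (shut) to 1 (fully open), set as the call begins (left out, the last holds). The fingers move at their own pace and stop on an object; "squeeze" is the grip in N (left out, the last holds). Time passes only in rows, so rows that do not move let the fingers close. It gives the time, the measured TCP pose, the force, the opening and the grip force at its end, in the units of the state.
- observe(): the state, without advancing time (a new reading comes with each control period).
- read_camera(name): name is "scene" or "top"; returns a dict with "img" (480x640x3 uint8, red, green, blue), "depth" (480x640 float32, m along the optical axis (not along the pixel's ray), 0 where there is no reading), "fx", "fy", "cx", "cy" (pixels), "dist_coeffs" ([k1, k2, p1, p2, k3] as OpenCV has them; the pictures are not rectified), "world_from_camera" (4x4, takes a point from camera to world coordinates). Camera axes: x right, y up, looking along -z (the intrinsics and any distortion apply to the point x, -y, -z); pixel columns grow to the right and rows downward; lengths in m; the calibration is good to about 2 mm. A picture is of the moment at which its call begins.
- hand_in(): hands the job in; it is judged then, once.
The state is a dict: "time": time; "qpos": joint angles; "qvel": joint speeds; "joint_efforts": joint torques, N m; "tool_pos": TCP position; "tool_rot": TCP orientation; "contact_force": force on the tool from outside, world axes, zero at the start; "torque": the same for the moment, N m; "opening": finger opening in m; "grip_force": force on a finger pad.
Only numpy, scipy, OpenCV 4.12 (cv2) and the standard library are available. Lean on these libraries where they do the work, as an engineer would, in place of code of your own. Each camera call takes 0.05 s, during which the arm holds its last target. There are 200 camera calls.

TASK

The flat test cassette lies face down in the loading block and has to be made ready for pipetting. With the fingertips, push it against the low lip across the middle of the block until it tips up on edge there and flips over the lip, face up, then push it on along the block until it lies fully home against the end stop, under the two steel keepers. Do not pick the cassette up: it is never lifted off the block, and the other things on the bench stay where they are.

Things in the scene. Friction and masses are not known exactly. Their poses are not given: they have to be found in the camera images.
- cassette: flat rigid white test cassette, 76 mm along its x, 72 mm along its y, 8 mm thick, about 45 g; origin at its centre. Its z points out of the plain back (flat label, six small pin marks): it starts face down, z up, x along the block's x within 3 degrees. Done, z points down and the five windows and wells of the face show on top. Too wide to grip
- cassette_fore (a point): middle of the cassette's +x edge, at mid thickness (38 mm from its centre): the edge that faces the lip at the start, 10 to 24 mm short of it, and the one it tips up about; after the flip it is the trailing edge
- cassette_aft (a point): middle of the cassette's -x edge, at mid thickness: the edge away from the lip at the start, which swings up and over; after the flip it leads towards the end stop
- loading_block: dark grey loading block fixed to the bench, 230 x 100 mm. Origin on the bench on its centre line, below the lip's steep face; x points along the block from the start bay to the end stop (the way the cassette turns over, roughly the robot's left), z up. Deck top 20 mm up, from x = -104 mm (open end) to the stop at x = 114 mm. Cassette home: centre at x = 76, y = 0, z = 24 mm
- block_lip (a point): middle of the lip across the deck: steep face at block x = 0, flat top 4 mm above the deck to x = 4 mm, then sloping down to the deck at x = 13 mm; it is cut through by the finger slot
- block_slot (a point): middle of the slot at the open end, at bench height. The slot runs along the middle of the deck, 46 mm wide (block y = -23 to 23 mm), from the open end x = -104 mm through the gap in the lip to x = 60 mm; it goes through to the bench 20 mm below the deck, so that fingertips in it meet the full height of the cassette's edge, before and after the flip
- block_stop (a point): foot of the end stop (wall across the block, 10 mm high) at deck height, x = 114 mm. Guide walls 9 mm high stand 80 mm apart along both sides up to x = 89 mm and narrow to 77 mm at x = 103 mm. Two steel keepers hang over the corners at the stop (beyond y = +-29 mm, from x = 104 mm), their undersides 10.5 mm above the deck, tops 13 mm
- loaded_cassette: another cassette of the same make, 76 x 72 x 8 mm, already loaded, lying face up on the bench at the right; not part of the job
- marker_black: marker pen lying on the bench behind the block, 135 mm long, 16 mm thick; not part of the job
- pipette_loose: pipette lying on the bench at the right, 232 mm long; not part of the job
- tweezers: steel tweezers lying on the bench behind the block, to the left, 124 mm long; not part of the job
- rack_tube_0: capped tube, 80 mm high, 16 mm thick, standing in the white tube rack at the left; not part of the job
- rack_tube_1: its neighbour in the rack; not part of the job
There are look-alikes about, which are no part of the job. Leave any green look-alike of the cassette alone.

How it is judged:
On the way, in this order (a step that is already met when the one before it is completed fails the run):
1. the cassette stands tipped up on edge at the lip (angle between cassette's own z axis and vertical above 1.05 rad and x of cassette_fore in the frame of loading_block between -0.02 and 0.02 m and z of cassette_fore in the frame of loading_block below 0.04 m), for 0.05 s.
2. it has flipped over and lies face up beyond the lip (angle between cassette's own z axis and vertical above 2.95 rad and x of cassette_aft in the frame of loading_block above 0.05 m and z of cassette_aft in the frame of loading_block below 0.035 m), for 0.2 s.
At the end, for the whole second after the job is handed in: The cassette rests flat on the deck of the loading block, face up (within 0.06 rad), its leading edge within 3 mm of the end stop under the keepers, square to it within 0.06 rad and between the guide walls, and is let go (angle between cassette's own z axis and vertical above 3.08 rad and x of cassette in the frame of loading_block between 0.073 and 0.079 m and y of cassette in the frame of loading_block between -0.0045 and 0.0045 m and z of cassette in the frame of loading_block between 0.021 and 0.027 m and angle between the x axis of cassette and the x axis of loading_block, either way round below 0.06 rad and linear speed of cassette below 0.02 m/s); the robot touches nothing.
It fails at once if the cassette is lifted or carried: the edge it tips about rises more than about 20 mm off the deck (z of cassette_fore in the frame of loading_block above 0.044 m).
It fails at once if another thing on the bench is shifted by more than 20 mm (distance of any of loaded_cassette, marker_black, pipette_loose, tweezers, rack_tube_0, rack_tube_1 from where it was at the start of the episode above 0.02 m).
It also fails if it takes over 48 s, if anything falls off the work surface, if the arm or the gripper's body presses on something with over 40 N, if the wrist force passes 120 N, or if a joint passes its speed limit or range.

## Working session

There is one attempt and no reset: what is moved stays moved. The work goes in short steps, Python scripts to look and compute and a tool call to move; the robot and the scene stay as the last step left them, time stands still between calls to the robot, and variables do not carry over. Pictures are saved under pics/ and viewed, at most 10 in all, crops included, and the job is handed in when it is done.

Besides the shell and the picture viewer there is one more tool, called after "Request:" by a JSON object that holds its "op" and its "data". arm_command: Moves the arm, as the interface text tells. Its arguments: {"type":"object","properties":{"xyz":{"type":"array","items":{"type":"array","items":{"type":"number"}}},"spin":{"type":"array","items":{"type":"number"}},"jaw":{"type":"number"},"squeeze":{"type":"number"}},"required":["xyz","spin"]}

```bash
ls; mkdir -p pics; cat > h.py <<'E'
from cell import *
import numpy as np, cv2
def shot(n):
    c=read_camera(n); return c
def pts(c):
    h,w=c["depth"].shape
    u,v=np.meshgrid(np.arange(w),np.arange(h))
    K=np.array([[c["fx"],0,c["cx"]],[0,c["fy"],c["cy"]],[0,0,1.]])
    p=cv2.undistortPoints(np.stack([u,v],-1).reshape(-1,1,2).astype(np.float64),K,np.array(c["dist_coeffs"],float)).reshape(h,w,2)
    d=c["depth"]
    P=np.stack([p[...,0]*d,-p[...,1]*d,-d],-1)
    T=np.array(c["world_from_camera"])
    return P@T[:3,:3].T+T[:3,3]
def save(c,f,crop=None,s=1):
    im=c["img"][...,::-1]
    if crop: u0,v0,u1,v1=crop; im=im[v0:v1,u0:u1]
    cv2.imwrite(f,cv2.resize(im,None,fx=s,fy=s,interpolation=cv2.INTER_CUBIC))
E
python3 - <<'E'
from h import *
for n in("scene","top"):
    c=shot(n); save(c,f"pics/{n}0.png"); np.savez(f"{n}0.npz",P=pts(c),img=c["img"])
print(observe())
E
```

```text
pics
{'time': 0.1, 'qpos': array([ 1.17902676e+00,  3.42667517e-01,  1.52490045e+00,  3.31465467e-05,
        1.27540808e+00, -1.45980572e-01]), 'qvel': array([-1.66443786e-03, -1.48027317e-04, -4.48733793e-04,  2.42573783e-04,
        1.17703181e-03, -5.87349537e-06]), 'joint_efforts': array([ 3.52825911e-03, -4.31998086e+01, -2.44695246e+01,  7.21529522e-02,
        5.24387124e-02, -5.19666469e-05]), 'tool_pos': array([0.12766489, 0.509126  , 0.40411413]), 'tool_rot': array([-3.14022859e+00, -2.32591811e-04,  2.89579383e+00]), 'contact_force': array([ 0.34529295,  0.20988358, -0.08516885]), 'torque': array([ 0.00132038, -0.00129687, -0.03113879]), 'grip_force': 0.0, 'opening': 0.09203148229160514}
```

View pics/scene0.png

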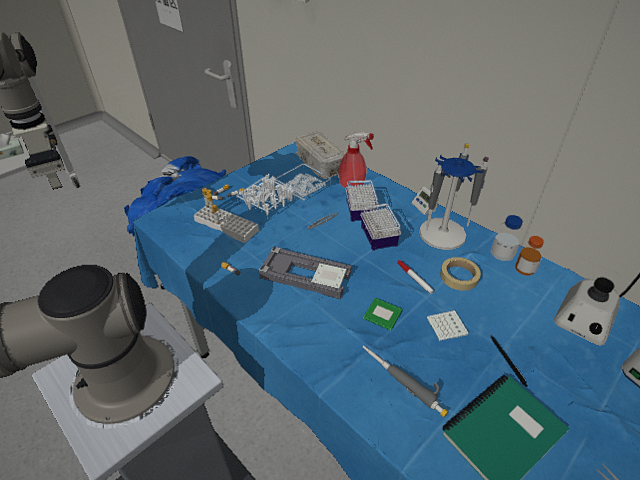

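View pics/top0.png

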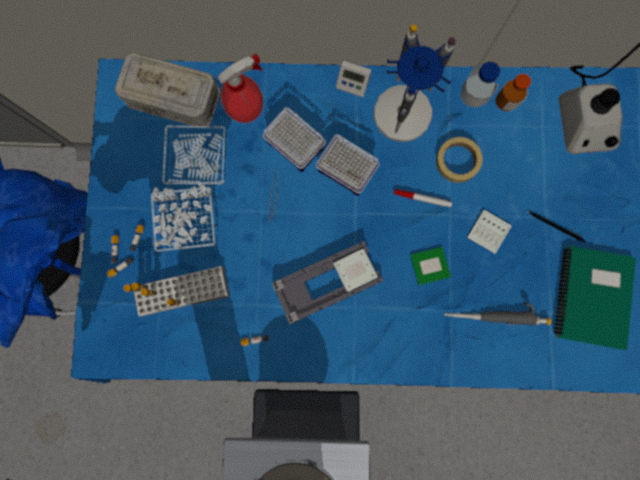

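The top view shows the block centred near (327,283), with the white cassette in its bay at (357,270) and the stop at the left end (280,300). There are three candidates for the cassette: white in the block (357,270), white face-up on the bench (490,231), and green (430,265). The first fits: it is white, lies in the block, and has its plain back up. I'll confirm this in a crop and measure.

```bash
python3 - <<'E'
from h import *
c=shot("top"); save(c,"pics/crop.png",(265,235,390,330),6)
for n in("top","scene"):
    z=np.load(n+"0.npz");P=z["P"];I=z["img"].astype(int)
    reg=(P[...,0]>.3)&(P[...,0]<.65)&(P[...,1]>-.2)&(P[...,1]<.3)
    bench=reg&(I[...,2]>I[...,0]+60)
    print(n,"bench z",np.median(P[bench][:,2]))
    if n=="top":
        box=np.zeros(reg.shape,bool);box[235:330,265:390]=1
    else:
        box=np.zeros(reg.shape,bool);box[240:305,255:357]=1
    grey=box&(abs(I[...,2]-I[...,0])<35)
    blk=grey&(P[...,2]>.012)
    white=blk&(I.min(-1)>(140 if n=="top" else 170))
    for nm,m in(("block",blk),("white",white)):
        k,l,st,ce=cv2.connectedComponentsWithStats(m.astype(np.uint8)); j=1+st[1:,4].argmax(); m=l==j
        Q=P[m]; r=cv2.minAreaRect(Q[:,:2].astype(np.float32)*1000)
        print(n,nm,st[j],r,"z",np.percentile(Q[:,2],[5,50,95]).round(4)); print(cv2.boxPoints(r).round(1).tolist())
E
```

```text
top bench z 0.0012742559817862098
top block [ 272  241  111   83 3742] ((489.50628662109375, -61.052337646484375), (120.44103240966797, 230.00076293945312), 26.104740142822266) z [0.0163 0.0253 0.0321]
[[384.79998779296875, 15.699999809265137], [486.0, -190.8000030517578], [594.2000122070312, -137.8000030517578], [493.0, 68.69999694824219]]
top white [335 250  42  41 998] ((501.36322021484375, -89.68770599365234), (80.71636962890625, 161.818359375), 39.71820068359375) z [0.023  0.0269 0.0307]
[[418.6000061035156, -53.20000076293945], [522.0, -177.6999969482422], [584.0999755859375, -126.0999984741211], [480.70001220703125, -1.7000000476837158]]
scene bench z 0.0004410277202931412
scene block [ 259  247   92   50 2305] ((206.8585205078125, -301.8961486816406), (897.827392578125, 244.77249145507812), 40.08742904663086) z [0.0152 0.0246 0.0303]
[[-215.39999389648438, -497.29998779296875], [-57.79999923706055, -684.5999755859375], [629.0999755859375, -106.4000015258789], [471.5, 80.80000305175781]]
scene white [312 264  34  24 376] ((522.9657592773438, -121.76205444335938), (73.04976654052734, 74.65721893310547), 28.23720359802246) z [0.0239 0.0262 0.0291]
[[473.1000061035156, -106.19999694824219], [508.3999938964844, -171.89999389648438], [572.7999877929688, -137.39999389648438], [537.5, -71.5999984741211]]
```

View pics/crop.png

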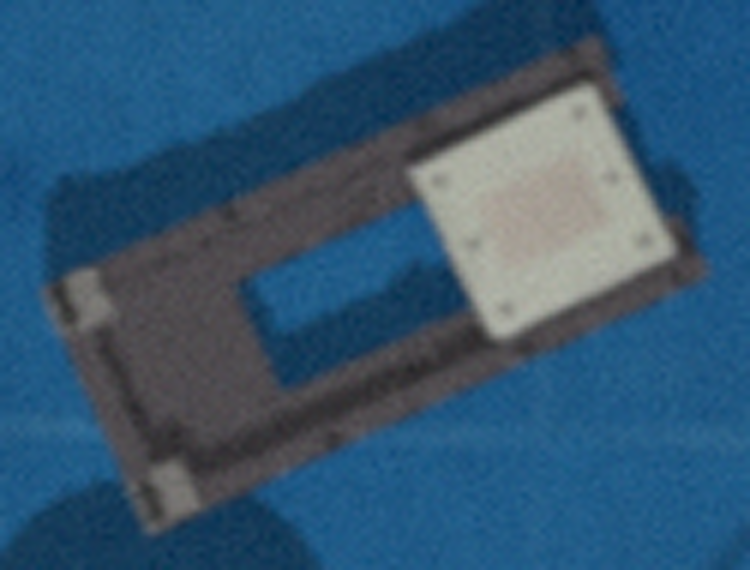

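The crop shows the white cassette with its plain back, label and six pins, so it is confirmed. Its corners in crop pixels are (410,170), (600,85), (675,255) and (490,340). The block corners are (45,290), (150,532), (707,270) and (592,40). I'll fit poses to these pixels.

```bash
cat >> h.py <<'E'
def ray(c,uv,z):
    K=np.array([[c["fx"],0,c["cx"]],[0,c["fy"],c["cy"]],[0,0,1.]])
    p=cv2.undistortPoints(np.array(uv,float).reshape(-1,1,2),K,np.array(c["dist_coeffs"],float)).reshape(-1,2)
    T=np.array(c["world_from_camera"]); d=np.c_[p[:,0],-p[:,1],-np.ones(len(p))]@T[:3,:3].T
    s=(np.array(z)-T[2,3])/d[:,2]
    return T[:3,3]+d*s[:,None]
def fit(L,W):  # 2D rigid fit W = R L + t
    L=np.array(L,float);W=np.array(W)[:,:2];a=L.mean(0);b=W.mean(0);l=L-a;w=W-b
    th=np.arctan2((l[:,0]*w[:,1]-l[:,1]*w[:,0]).sum(),(l*w).sum())
    R=np.array([[np.cos(th),-np.sin(th)],[np.sin(th),np.cos(th)]]);t=b-R@a
    return t,th,(W-(L@R.T+t))
E
python3 - <<'E'
from h import *
c=shot("top")
f=lambda l:np.array(l)/6.+[265-.4,235-.4]
# block y: z up, x to world left => y points to ... stop-left corner (45,290) is far from robot
uv=f([(45,290),(150,532),(707,270),(592,40),(243,283),(285,385)])
W=ray(c,uv,[.030,.030,.029,.029,.02,.02])
L=[(.126,-.05),(.126,.05),(-.104,.05),(-.104,-.05),(.06,-.023),(.06,.023)]
t,th,r=fit(L,W); print("block",t.round(4),th,np.degrees(th),(r*1000).round(1).tolist())
uv=f([(410,170),(490,340),(675,255),(600,85)]);W=ray(c,uv,[.028]*4)
t2,th2,r=fit([(.038,-.036),(.038,.036),(-.038,.036),(-.038,-.036)],W); print("cas",t2.round(4),np.degrees(th2),(r*1000).round(1).tolist())
R=np.array([[np.cos(th),-np.sin(th)],[np.sin(th),np.cos(th)]]);print("cas in block",R.T@(t2-t),np.array(c["world_from_camera"])[:3,3])
I=c["img"].astype(int);P=pts(c)
for nm,b in(("loaded",(465,205,515,255)),):print(nm)
E
```

```text
block [ 0.5036 -0.068 ] 2.027495394135231 116.16692906616214 [[-0.8, -1.4], [0.9, 0.6], [0.9, 2.4], [-3.2, 2.2], [-0.7, -3.6], [2.9, -0.2]]
cas [ 0.5258 -0.1199] 115.5461584220773 [[-1.5, 0.6], [0.7, 0.6], [1.2, 0.6], [-0.4, -1.7]]
cas in block [-0.0563456   0.00299458] [ 0.41861788 -0.05324203  1.23587162]
loaded
```

Request:
{"op": "arm_command", "data": {"xyz": [[15, -15, 0], [27, -26, 0], [27, -26, 0], [27, -26, 0], [27, -26, 0], [27, -26, 0], [27, -26, 0], [27, -26, 0], [27, -26, 0], [27, -26, 0], [27, -26, 0], [27, -26, 0], [12, -12, 0]], "spin": [-2, -4, -4, -4, -4, -4, -4, -4, -4, -4, -4, -4, -3.75], "jaw": -1, "squeeze": 20}}

```text
time: 1.5
tool_pos: [0.4535, 0.1941, 0.4045]
tool_rot: [3.141, 0.001, 2.022]
contact_force: [-0.1, 0.2, -0.1]
opening: 0.0005
grip_force: 0.0
```

Request:
{"op": "arm_command", "data": {"xyz": [[9, -25, -5], [9, -35, -10], [9, -35, -12], [9, -35, -12], [9, -35, -12], [9, -35, -12], [9, -35, -12], [9, -35, -12], [9, -35, -12], [9, -35, -12], [9, -28, -12], [5, -12, -5], [0, 0, 0], [0, 0, 0]], "spin": [0, 0, 0, 0, 0, 0, 0, 0, 0, 0, 0, 0, 0, 0]}}

```text
time: 2.9
tool_pos: [0.5556, -0.1829, 0.2768]
tool_rot: [-3.142, -0.001, 2.028]
contact_force: [-0.8, 0.4, -1.0]
opening: 0.0005
grip_force: 0.0
```

```bash
cat >> h.py <<'E'
def bf(p,t=np.array([.5036,-.068]),th=2.0275):
    R=np.array([[np.cos(th),-np.sin(th)],[np.sin(th),np.cos(th)]]);return R.T@(np.array(p)[:2]-t)
E
python3 - <<'E'
from h import *
o=observe();print(o["tool_pos"],o["tool_rot"],bf(o["tool_pos"]),o["opening"],o["contact_force"],o["time"])
c=shot("scene")
# overlay model
def proj(c,X):
    T=np.linalg.inv(np.array(c["world_from_camera"]));X=np.array(X)@T[:3,:3].T+T[:3,3]
    K=np.array([[c["fx"],0,c["cx"]],[0,c["fy"],c["cy"]],[0,0,1.]])
    return cv2.projectPoints(X*[1,-1,-1],np.zeros(3),np.zeros(3),K,np.array(c["dist_coeffs"],float))[0].reshape(-1,2)
R=np.array([[np.cos(2.0275),-np.sin(2.0275)],[np.sin(2.0275),np.cos(2.0275)]])
def B(l): l=np.array(l,float); return np.c_[l[:,:2]@R.T+[.5036,-.068],l[:,2]]
S=5
ims=[]
for n,cr in(("scene",(250,235,360,310)),("top",(262,235,392,330))):
    c=shot(n);u0,v0,u1,v1=cr;im=cv2.resize(c["img"][v0:v1,u0:u1,::-1],None,fx=S,fy=S)
    for l in([(-.104,-.05,.029),(.126,-.05,.03),(.126,.05,.03),(-.104,.05,.029)],[(0,-.023,.02),(.06,-.023,.02),(.06,.023,.02),(0,.023,.02)],[(0,-.04,.024),(0,.04,.024)]):
        p=((proj(c,B(l))-[u0,v0]+.5)*S).astype(int);cv2.polylines(im,[p],True,(0,255,0),1)
    ims.append(cv2.resize(im,(700,int(im.shape[0]*700/im.shape[1]))) if 0 else im)
w=max(i.shape[1] for i in ims)
ims=[np.pad(i,((0,0),(0,w-i.shape[1]),(0,0))) for i in ims]
out=np.vstack(ims);k=600/out.shape[0];cv2.imwrite("pics/ov.png",cv2.resize(out,None,fx=k,fy=k))
E
```

```text
[ 0.55557522 -0.18288543  0.27682263] [-3.14150494e+00 -9.34362663e-04  2.02762356e+00] [-0.1260316   0.00401523] 0.0004651912920035756 [-0.77708275  0.41436971 -1.0290286 ] 2.9
```

View pics/ov.png

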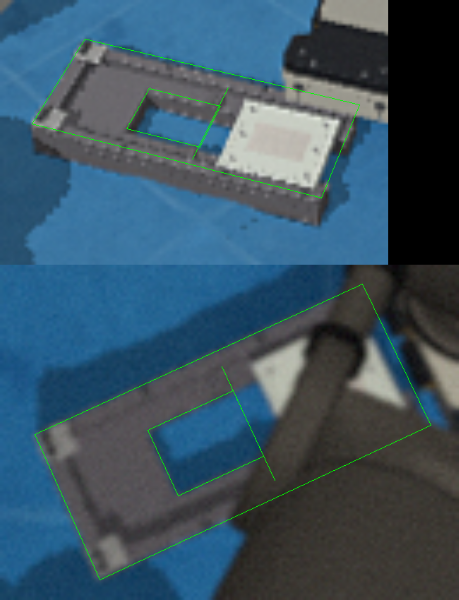

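Overlay: the model matches the block in both views to within about 2 mm, with the lip line at (225,120) and the slot end at (130,125). I'll correct the tool by 4 mm in block y, go down, then push.

Request:
{"op": "arm_command", "data": {"xyz": [[3.6, 1.8, -9], [0, 0, -20], [0, 0, -20], [0, 0, -20], [0, 0, -15], [0, 0, -5], [0, 0, 0], [-4.41, 8.98, 0], [-4.41, 8.98, 0], [-3.53, 7.18, 0], [-1.76, 3.59, 0], [0, 0, 0]], "spin": [0, 0, 0, 0, 0, 0, 0, 0, 0, 0, 0, 0]}}

```text
time: 4.25
tool_pos: [0.545, -0.1525, 0.1881]
tool_rot: [3.141, 0.0, 2.028]
contact_force: [-0.7, 1.2, -0.1]
opening: 0.0004
grip_force: 0.0
```

Request:
{"op": "arm_command", "data": {"xyz": [[-0.88, 1.8, 0], [-0.44, 0.9, 0], [-0.44, 0.9, 0], [0, 0, 0]], "spin": [0, 0, 0, 0]}}

```text
time: 4.65
tool_pos: [0.5435, -0.1497, 0.1877]
tool_rot: [3.141, 0.0, 2.027]
contact_force: [0.5, -0.2, 0.2]
opening: 0.0002
grip_force: 0.2
```

Request:
{"op": "arm_command", "data": {"xyz": [[-0.88, 1.8, 0], [-0.44, 0.9, 0], [0, 0, 0]], "spin": [0, 0, 0]}}

```text
time: 4.95
tool_pos: [0.5421, -0.147, 0.1877]
tool_rot: [-3.142, 0.0, 2.028]
contact_force: [0.8, -2.0, -0.4]
opening: 0.0006
grip_force: 0.6
```

Request:
{"op": "arm_command", "data": {"xyz": [[-0.44, 0.9, 0], [0, 0, 0]], "spin": [0, 0]}}

```text
time: 5.15
tool_pos: [0.5419, -0.1466, 0.1879]
tool_rot: [3.141, 0.002, 2.028]
contact_force: [1.6, -4.4, -0.3]
opening: 0.0003
grip_force: 2.3
```

Request:
{"op": "arm_command", "data": {"xyz": [[-0.44, 0.9, 0], [0, 0, 0]], "spin": [0, 0]}}

```text
time: 5.35
tool_pos: [0.5417, -0.1463, 0.1882]
tool_rot: [3.141, 0.003, 2.028]
contact_force: [0.9, -8.2, 0.4]
opening: 0.0002
grip_force: 3.8
```

Request:
{"op": "arm_command", "data": {"xyz": [[-0.44, 0.9, 0], [0, 0, 0]], "spin": [0, 0]}}

```text
time: 5.55
tool_pos: [0.5416, -0.146, 0.1885]
tool_rot: [3.14, 0.005, 2.028]
contact_force: [2.0, -11.5, 0.2]
opening: 0.0003
grip_force: 5.3
```

Request:
{"op": "arm_command", "data": {"xyz": [[0, 0, 1], [0, 0, 2], [0, 0, 2], [0, 0, 2], [0, 0, 0]], "spin": [0, 0, 0, 0, 0]}}

```text
time: 6.05
tool_pos: [0.5415, -0.1458, 0.1956]
tool_rot: [3.14, 0.005, 2.028]
contact_force: [0.8, -9.4, -0.3]
opening: 0.0004
grip_force: 4.5
```

```bash
python3 - <<'E'
from h import *
c=shot("scene");save(c,"pics/s2.png",(250,215,360,310),6)
E
```

```text
(no output)
```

View pics/s2.png

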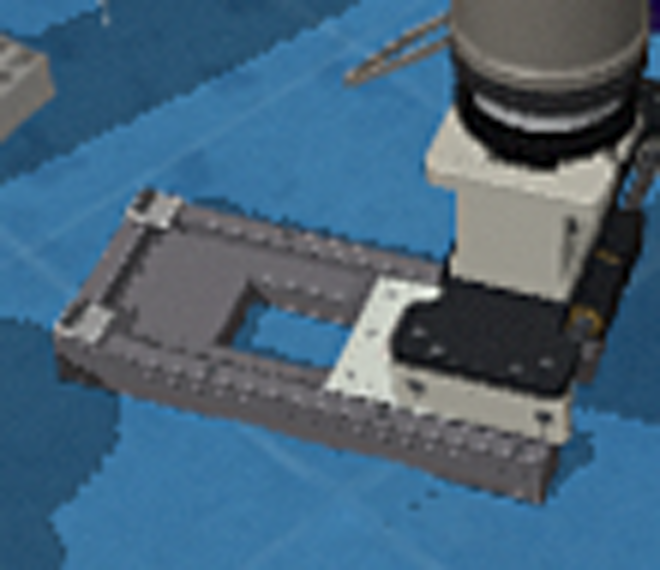

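The picture shows the cassette's fore edge at the lip near (350,340), with the gripper hiding its aft part. I'll check the tilt from depth.

```bash
cat >> h.py <<'E'
def tilt(n="scene"):
    c=shot(n);P=pts(c);I=c["img"].astype(int)
    d=P[...,:2]-[.5036,-.068];th=2.0275
    bx=d[...,0]*np.cos(th)+d[...,1]*np.sin(th);by=-d[...,0]*np.sin(th)+d[...,1]*np.cos(th)
    m=(I.min(-1)>165)&(abs(I[...,2]-I[...,0])<40)&(bx>-.1)&(bx<.12)&(abs(by)<.04)&(P[...,2]>.01)&(P[...,2]<.11)
    m=cv2.erode(m.astype(np.uint8),np.ones((2,2)))>0
    X,Y,Z=bx[m]*1000,by[m]*1000,P[...,2][m]*1000
    if m.sum()<20: print("few",m.sum());return
    u=np.c_[X,Y,Z];u0=np.median(u,0);_,s,v=np.linalg.svd(u-u0,full_matrices=False);n_=v[2]*np.sign(v[2][2])
    print("n",m.sum(),"x",np.percentile(X,[3,97]).round(),"y",np.percentile(Y,[3,97]).round(),"z",np.percentile(Z,[3,50,97]).round(1),"normal",n_.round(2),"rms",(s[2]/m.sum()**.5).round(1))
    for a in range(-90,120,8):
        k=(X>=a)&(X<a+8)
        if k.sum()>5:print(a+4,np.median(Z[k]).round(1),end=" | ")
    print()
E
python3 -c "
from h import *
tilt()"
```

```text
n 90 x [-26.  -4.] y [-26.  37.] z [24.1 27.8 30.5] normal [ 0.11 -0.01  0.99] rms 1.5
-22 28.8 | -14 27.8 | -6 27.0 |
```

Request:
{"op": "arm_command", "data": {"xyz": [[0, 0, 2], [0, 0, 2], [0, 0, 2], [0, 0, 0]], "spin": [0, 0, 0, 0]}}

```text
time: 6.55
tool_pos: [0.5413, -0.1453, 0.2015]
tool_rot: [3.14, 0.003, 2.028]
contact_force: [1.5, -7.3, 0.2]
opening: 0.0002
grip_force: 3.5
```

```bash
python3 -c "
from h import *
tilt()"
```

```text
n 71 x [-25.  -4.] y [-16.  38.] z [25.2 28.7 33. ] normal [0.24 0.01 0.97] rms 1.6
-22 31.4 | -14 29.3 | -6 27.2 |
```

Request:
{"op": "arm_command", "data": {"xyz": [[-0.3, 0.6, 3.2], [-0.3, 0.6, 3.2], [-0.4, 0.8, 3.2], [-0.45, 0.9, 3.2], [-0.5, 1.0, 3], [-0.55, 1.1, 3], [-0.6, 1.2, 3], [-0.65, 1.3, 3], [0, 0, 0]], "spin": [0, 0, 0, 0, 0, 0, 0, 0, 0]}}

```text
time: 7.5
tool_pos: [0.5377, -0.1376, 0.2268]
tool_rot: [3.14, 0.004, 2.028]
contact_force: [1.3, -7.1, 2.7]
opening: 0.0005
grip_force: 3.2
```

```bash
python3 -c "
from h import *
tilt();print(bf(observe()['tool_pos']))"
```

```text
n 33 x [-34.  -3.] y [17. 40.] z [28.  38.8 46.1] normal [ 0.44 -0.08  0.89] rms 1.8
-22 40.7 | -14 37.0 | -6 32.0 | 
[-0.07759501  0.0001295 ]
```

Request:
{"op": "arm_command", "data": {"xyz": [[-0.7, 1.4, 2.7], [-0.7, 1.45, 2.7], [-0.75, 1.5, 2.7], [-0.8, 1.6, 2.7], [-0.88, 1.8, 2.4], [-0.88, 1.8, 2.3], [-0.9, 1.85, 2.3], [-0.92, 1.9, 2.3], [-0.95, 1.95, 1.9], [-0.97, 1.98, 1.9], [-0.97, 1.98, 1.9], [-0.97, 1.98, 1.9], [0, 0, 0]], "spin": [0, 0, 0, 0, 0, 0, 0, 0, 0, 0, 0, 0, 0]}}

```text
time: 8.85
tool_pos: [0.5266, -0.1153, 0.2534]
tool_rot: [3.142, -0.0, 2.028]
contact_force: [-0.0, 0.0, 0.8]
opening: 0.0006
grip_force: 0.1
```

```bash
python3 -c "
from h import *
tilt();print(bf(observe()['tool_pos']))
c=shot('scene');save(c,'pics/s3.png',(250,205,360,300),6)"
```

```text
few 0
[-0.05271628  0.00023831]
```

View pics/s3.png

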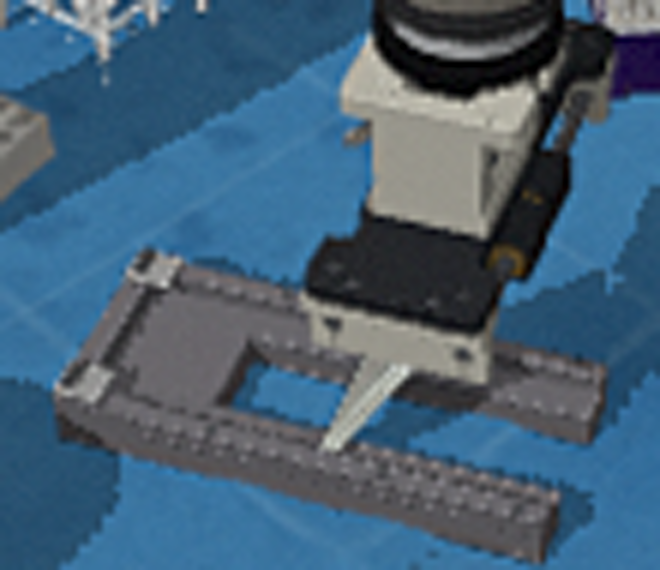

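The picture shows the cassette standing at about 60° at the lip, foot near (330,445), with the fingers behind it. I'll carry on through vertical.

Request:
{"op": "arm_command", "data": {"xyz": [[-1.3, 2.7, 1.5], [-1.3, 2.7, 1.4], [-1.3, 2.7, 1.4], [-1.3, 2.7, 1.3], [-1.4, 2.8, 1.0], [-1.4, 2.8, 0.8], [-1.4, 2.8, 0.8], [-1.4, 2.8, 0.8], [-1.1, 2.2, 0.3], [-1.1, 2.2, 0.3], [-1.1, 2.2, 0.3], [0, 0, 0]], "spin": [0, 0, 0, 0, 0, 0, 0, 0, 0, 0, 0, 0]}}

```text
time: 10.15
tool_pos: [0.5124, -0.0867, 0.2631]
tool_rot: [-3.142, -0.0, 2.028]
contact_force: [0.1, 0.6, -0.9]
opening: 0.0004
grip_force: 0.0
```

```bash
python3 -c "
from h import *
print(bf(observe()['tool_pos']))
c=shot('scene');save(c,'pics/s4.png',(250,205,360,300),6)"
```

```text
[-0.0206547   0.00030129]
```

View pics/s4.png

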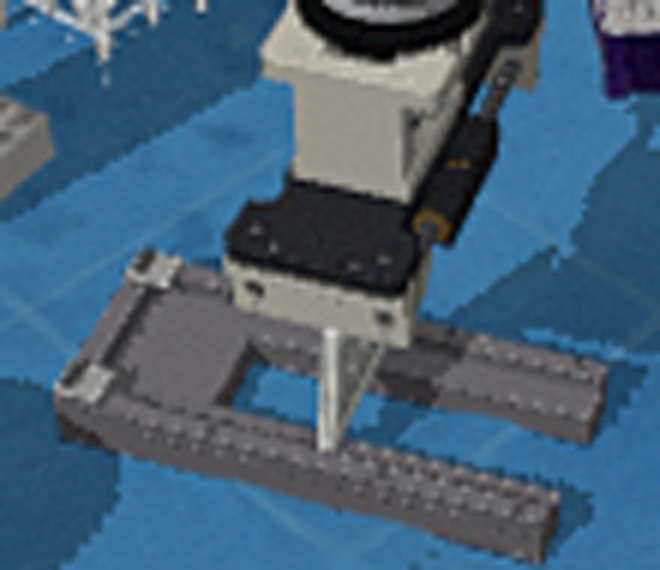

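It is now nearly vertical at the lip. I'll push it over slowly.

Request:
{"op": "arm_command", "data": {"xyz": [[-1.1, 2.2, 0], [-1.1, 2.2, 0], [-1.1, 2.2, 0], [-1.1, 2.2, 0], [-1.1, 2.2, 0], [-1.1, 2.2, 0], [-1.1, 2.2, 0], [-1.1, 2.2, -0.5], [-1.1, 2.2, -0.5], [-1.1, 2.2, -0.5], [0, 0, 0], [0, 0, 0], [0, 0, 0]], "spin": [0, 0, 0, 0, 0, 0, 0, 0, 0, 0, 0, 0, 0]}}

```text
time: 11.5
tool_pos: [0.5016, -0.065, 0.2617]
tool_rot: [3.141, 0.0, 2.027]
contact_force: [-0.6, -0.7, 0.4]
opening: 0.0003
grip_force: 0.0
```

```bash
python3 -c "
from h import *
print(bf(observe()['tool_pos']))
tilt()
c=shot('scene');save(c,'pics/s5.png',(250,205,360,300),6)"
```

```text
[0.0035326  0.00045539]
n 231 x [12. 78.] y [-20.  38.] z [24.2 26.6 30.2] normal [ 0.02 -0.    1.  ] rms 1.5
10 27.4 | 18 27.0 | 26 26.3 | 34 26.6 | 42 26.7 | 50 27.1 | 58 26.4 | 66 26.5 | 74 25.5 | 82 26.9 |
```

View pics/s5.png

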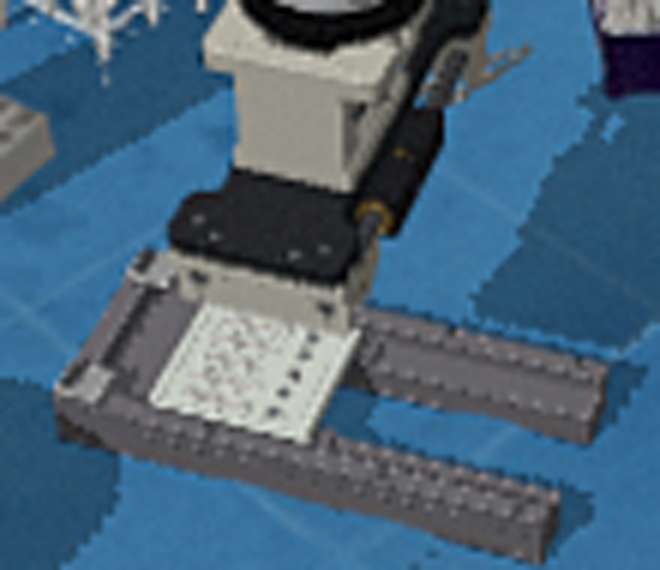

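The cassette has flipped face up beyond the lip; its corners in the crop are about (205,305), (150,400), (310,440) and (360,335). I'll back off, go down into the slot behind the trailing edge, and push it on.

Request:
{"op": "arm_command", "data": {"xyz": [[4.4, -9, 0], [4.4, -9, 0], [4.4, -9, 0], [4.4, -9, 0], [0, 0, -14], [0, 0, -20], [0, 0, -20], [0, 0, -15], [0, 0, -5], [0, 0, 0]], "spin": [0, 0, 0, 0, 0, 0, 0, 0, 0, 0]}}

```text
time: 12.6
tool_pos: [0.5192, -0.1014, 0.1871]
tool_rot: [-3.141, -0.001, 2.027]
contact_force: [1.0, -0.2, 1.1]
opening: 0.0007
grip_force: 0.0
```

Request:
{"op": "arm_command", "data": {"xyz": [[-2.2, 4.5, 0], [-2.2, 4.5, 0], [-2.2, 4.5, 0], [-2.2, 4.5, 0], [-1.76, 3.6, 0], [-1.76, 3.6, 0], [-1.76, 3.6, 0], [-1.76, 3.6, 0], [-1.76, 3.6, 0], [-1.76, 3.6, 0], [-1.76, 3.6, 0], [-1.32, 2.7, 0], [-1.32, 2.7, 0], [-0.88, 1.8, 0], [0, 0, 0]], "spin": [0, 0, 0, 0, 0, 0, 0, 0, 0, 0, 0, 0, 0, 0, 0]}}

```text
time: 14.1
tool_pos: [0.4944, -0.0503, 0.1876]
tool_rot: [-3.142, -0.0, 2.028]
contact_force: [-0.6, 0.4, -0.0]
opening: 0.0004
grip_force: 0.0
```

```bash
python3 -c "
from h import *
print(bf(observe()['tool_pos']))
tilt()"
```

```text
[0.01993014 0.00044764]
n 23 x [ 92. 103.] y [-26.  36.] z [23.3 25.7 28.5] normal [ 0.06 -0.03  1.  ] rms 1.3
98 26.0 | 106 25.6 |
```

Request:
{"op": "arm_command", "data": {"xyz": [[-0.88, 1.8, 0], [-0.88, 1.8, 0], [-0.44, 0.9, 0], [-0.44, 0.9, 0], [0, 0, 0]], "spin": [0, 0, 0, 0, 0]}}

```text
time: 14.65
tool_pos: [0.4918, -0.045, 0.1876]
tool_rot: [-3.142, -0.0, 2.028]
contact_force: [0.1, -0.4, -0.1]
opening: 0.0006
grip_force: 0.0
```

Request:
{"op": "arm_command", "data": {"xyz": [[-0.44, 0.9, 0], [0, 0, 0]], "spin": [0, 0]}}

```text
time: 14.85
tool_pos: [0.4916, -0.0445, 0.1877]
tool_rot: [3.141, 0.001, 2.028]
contact_force: [0.1, -3.5, -0.0]
opening: 0.0001
grip_force: 1.8
```

Request:
{"op": "arm_command", "data": {"xyz": [[-0.44, 0.9, 0], [0, 0, 0]], "spin": [0, 0]}}

```text
time: 15.05
tool_pos: [0.4915, -0.0443, 0.1879]
tool_rot: [3.141, 0.002, 2.028]
contact_force: [0.4, -8.6, 0.4]
opening: 0.0006
grip_force: 3.9
```

Request:
{"op": "arm_command", "data": {"xyz": [[-0.44, 0.9, 0], [0, 0, 0]], "spin": [0, 0]}}

```text
time: 15.25
tool_pos: [0.4914, -0.044, 0.1881]
tool_rot: [3.14, 0.004, 2.028]
contact_force: [1.2, -12.4, -0.2]
opening: 0.0001
grip_force: 5.9
```

The force rises hard here. Travel since the lip contact is 113.6 mm against 114 expected, so it is home. I'll retreat and check.

Request:
{"op": "arm_command", "data": {"xyz": [[1.32, -2.7, 0], [2.2, -4.5, 0], [4.4, -9, 0], [4.4, -9, 0], [4.4, -9, 0], [0, 0, 15], [0, 0, 30], [0, 0, 40], [5, -20, 40], [5, -40, 10], [5, -40, 0], [5, -40, 0], [0, -20, 0], [0, 0, 0]], "spin": [0, 0, 0, 0, 0, 0, 0, 0, 0, 0, 0, 0, 0, 0]}}

```text
time: 16.65
tool_pos: [0.527, -0.24, 0.3224]
tool_rot: [-3.142, 0.001, 2.024]
contact_force: [0.3, -0.7, -0.5]
opening: 0.0007
grip_force: 0.0
```

```bash
python3 -c "
from h import *
tilt()
c=shot('top');save(c,'pics/t6.png',(265,235,390,330),6)"
```

```text
n 273 x [ 40. 107.] y [-25.  36.] z [22.8 25.7 28.7] normal [ 0.01 -0.01  1.  ] rms 1.5
42 26.8 | 50 25.2 | 58 25.5 | 66 25.8 | 74 26.2 | 82 25.8 | 90 25.2 | 98 25.4 | 106 24.8 |
```

View pics/t6.png

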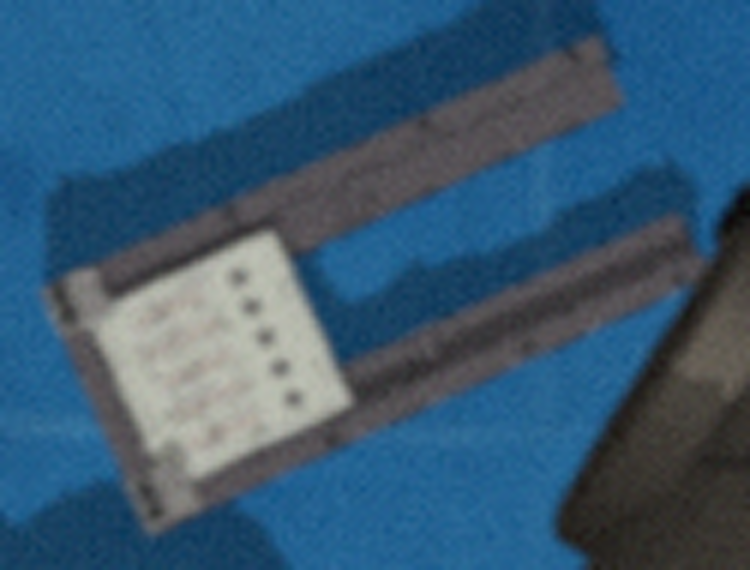

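The picture shows the cassette face up and flat, with its leading corners under both keepers at (85,295) and (170,480). The trailing edge, (275,232) to (353,402), is square to the block within about 1°. I'll hand in.

```bash
python3 -c "
from cell import *
print(hand_in())"
```

```text
the job is handed in; nothing more can be done
None
```

The cassette was flipped over the lip and now lies face up and flat against the end stop, under both keepers. The job was handed in at about 17 s; the hand-in returned no verdict.

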